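# Seat a valve block's plug and show it to the inspection camera

## Robot

A 7-joint arm with a two-finger parallel gripper is mounted at the origin on a cart in front of the work surface, level with it; the furniture and walls round the work are solid. World frame = base frame: x ahead of the robot, y to its left, z up, the work surface at z = 0. Lengths are in m, angles in rad, forces in N, time in s.
With the tool pointing down it reaches from about 0.425 to 0.925 m from the base axis. Payload 6.8 kg.
Tool frame: the origin (TCP) lies between the finger pads; the fingertips stand 22 mm ahead of it and the grasp point (between the pads) lies 3 mm ahead of it; z points along the fingers, y is the line along which they close (so a half turn about z gives the same grasp; the last joint's range is limited). The gripper opens to 85 mm and grips with 20 to 120 N. Pads are 22 mm wide; open, the fingers measure 114 mm over their backs; the gripper's body (76 mm by 85 mm) begins 54 mm behind the grasp point. The pads swing forward as they close: fully open they stand 13 mm farther back than shut.
Start: joints at [-1.414, 0.477, 0.022, 1.555, -0.011, 1.109, -0.083], TCP at [0.177, 0.651, 0.253] pointing down, gripper open.
Joint ranges: [-2.96, 2.96], [-0.34, 2.1], [-1.41, 1.46], [0.24, 2.44], [-1.37, 4.51], [0.17, 1.92], [-2.96, 2.96]. Speed limits (rad/s): [2.39, 2.39, 3.14, 3.14, 3.14, 3.14, 3.14].

## Interface

Orientations are given as a unit quaternion [w, x, y, z].
In Python, from station import bot gives the robot as it stands.
- The arm moves only by the tool servo_tool, never from a script. Its argument "motion" is a list that holds one entry, the list of rows, each a list of 5 numbers: the opening, from 0 (shut) to 1 (fully open), then the shift along the world's x, y, z each as a share of 0.04 m, from -1 to 1, then the turn about the world's z as a share of 0.12 rad, from -1 to 1. A call has 1 to 20 rows; each row shifts and turns the commanded pose from where the row before left it; what a row does not reach is not made up. A row lasts 1/10 s, in which the tool goes at most 50 mm and 8.59 degrees, less where a joint would pass 70% of its speed; a pose out of reach is approached as far as the arm can. A call with a number of a shift or a turn outside -1 to 1 is refused whole. A call with a gripper value outside its range is refused whole. The fingers move at their own pace and stop on an object; "newtons" is the grip in N (left out, the last holds). Time passes only in rows, so rows that do not move let the fingers close. It gives the time, the measured TCP pose, the force, the opening and the grip force at its end, in the units of the state.
- bot.get_obs(): the state, without advancing time (a new reading comes with each control period).
- bot.read_camera(name): name is "side" or "top"; returns (picture, depth): 420x560x3 uint8, red, green, blue; 420x560 float32, m along the optical axis (not along the pixel's ray), 0 where there is no reading.
- bot.get_calibration(name): a dict with "fovy" (degrees; the focal length in pixels is half the picture's height over the tangent of half this angle, whatever the lens; pixels are square), "cx", "cy" (the principal point, pixels), "view" (4x4, takes a point from world to camera coordinates). Camera axes: x right, y down, z forward; pixel columns grow to the right and rows downward; lengths in m; the calibration is good to about 2 mm. A picture is of the moment at which its call begins. get_calibration takes no time and is no camera call.
- bot.hand_in(): hands the job in; it is judged then, once.
The state is a dict: "t": time; "q": joint angles; "joint_vel": joint speeds; "joint_torque": joint torques, N m; "eef_pos": TCP position; "tool_rot": TCP orientation; "contact_force": force on the tool from outside, world axes, zero at the start; "torque": the same for the moment, N m; "gripper_width": opening from 0.0 (shut) to 1.0 (fully open); "grasp_force": force on a finger pad.
Only numpy, scipy, OpenCV 4.12 (cv2) and the standard library are available. Lean on these libraries where they do the work, as an engineer would, in place of code of your own. Each camera call takes 0.05 s, during which the arm holds its last target. There are 200 camera calls.

## Task

Of the three valve blocks on the assembly fixture, one has its brass plug standing proud with its black O-ring showing; press that plug fully home while the block still sits on its dowels. Then take that block by its plain sides, lift it straight off the dowels and hold it up to the inspection camera: right way up, tipped back so that the witness window in its side faces the lens squarely, centred on the lens axis, 100 mm in front of the ring light. Finish while still holding it there; leave the other two blocks and the tools where they are, and do not touch the camera.

Things in the scene. Friction and masses are not known exactly. Their poses are not given: they have to be found in the camera images.
- valve_block: The aluminium valve block with the proud plug, loose, 50 (x) x 36 (y) x 40 (z) mm, about 0.2 kg. Origin: centre of underside; z up, +x out of the face with the witness window (starts facing away from the robot); a brass port fitting stands 6 mm out of the -x face. Grip it by the plain +y and -y faces. Its underside sits over two 9 mm dowels: lift straight up. Its station in the row varies.
- window (a point): Centre of the witness window (slot 12 mm wide, 10 mm high) on the outer surface of the valve block's +x face, 25 mm from the block's vertical centre line, 21 mm above its underside; axes as the block's.
- plug (a joint): How far the proud plug has gone in, m: 0 is 8 mm proud, 0.008 is fully home (head on the block's top, hard stop). Starts at 0 to 0.003. O-ring friction of about 8 N holds it wherever it is; pushed at 10 to 20 mm/s it takes about 9 N; push with 12 to 20 N.
- plug_top (a point): Centre of the flat top of that plug's brass head (28 mm diameter, 5 mm thick), on the block's vertical centre line; when home it lies 45 mm above the block's underside. It moves down with the plug.
- ready_block_1: Another valve block of the same shape and size whose plug is already home (head flat on the block's top); same origin and axes. Leave alone.
- ready_block_2: A third valve block, plug already home, as ready_block_1. Leave alone.
- fixture: Fixed dark steel assembly plate, 90 (x) x 240 (y) x 12 mm, on the worktop. Origin: centre of its underside. Three stations in a row along its y, 85 mm apart, centre one at the plate's centre; each block sits on the plate's top (12 mm above the origin), axes parallel to the plate's.
- focus (a point): Where the window's centre belongs, in the air: on the lens axis, 100 mm before the ring light, 200 mm above the worktop. x runs from here up the lens axis to the lens (0.35 rad above level), y is level, z completes them. The block is right when window is here and its axes are parallel to these, x to x and z to z: tipped back 0.35 rad, window a little upward.
- camera_stand: Fixed bench inspection camera: steel base 140 x 160 x 14 mm, post 344 mm high, grey camera with black lens and round 62 mm ring light tilted 0.35 rad down. Origin: centre of the base's underside; its -x side, where the camera looks, is towards the robot; the focus point lies 205 mm to -x, 200 mm up.
- pliers_blue: Blue-handled pliers, 57 x 188 x 13 mm, loose on the worktop, origin at the centre of the underside. Leave alone.
- hex_key_set: Folding hex-key set, 35 x 100 x 24 mm, loose on the worktop, origin at the centre of the underside. Leave alone.
Not all that is in view belongs to the job. What is shaped like the valve_block but turquoise is not meant.

How it is judged:
By the outcome, as a careful person would: the job done as asked, in the order asked, and still so for the second after the job is handed in, while the arm keeps its last pose, push and grip.
It also fails if it takes over 46 s, if anything falls off the work surface, if the arm or the gripper's body presses on something with over 40 N, if the wrist force passes 120 N, or if a joint passes its speed limit or range.

## Working session

There is one attempt and no reset: what is moved stays moved. The work goes in short steps, Python scripts to look and compute and a tool call to move; the robot and the scene stay as the last step left them, time stands still between calls to the robot, and variables do not carry over. Pictures are saved under pics/ and viewed, at most 10 in all, crops included, and the job is handed in when it is done.

Besides the shell and the picture viewer there is one more tool, called in YAML: its name, and indented under it one key for each argument. servo_tool: Moves the arm, as the interface text tells. Shift numbers are shares of 0.04 m and turn numbers shares of 0.12 rad, none past 1 either way. Its arguments: {"type":"object","properties":{"motion":{"type":"array"},"newtons":{"type":"number"}},"required":["motion"]}

```bash
ls; mkdir -p pics; cat > h.py <<'E'
import numpy as np, cv2
from station import bot
def snap(n):
    im,d=bot.read_camera(n); c=bot.get_calibration(n)
    f=im.shape[0]/2/np.tan(np.radians(c["fovy"])/2)
    return im,d,(f,c["cx"],c["cy"],np.array(c["view"]))
def ray(c,u,v):
    f,cx,cy,V=c; R=V[:3,:3]; o=-R.T@V[:3,3]
    return o,R.T@np.array([(u-cx)/f,(v-cy)/f,1.])
def onz(c,u,v,z):
    o,d=ray(c,u,v); return o+d*(z-o[2])/d[2]
def proj(c,p):
    f,cx,cy,V=c; q=V[:3,:3]@np.asarray(p)+V[:3,3]; return np.array([cx+f*q[0]/q[2],cy+f*q[1]/q[2]])
def pt(c,d,u,v):
    o,r=ray(c,u,v); return o+r*d[int(v),int(u)]
def cloud(c,d):
    f,cx,cy,V=c; v,u=np.mgrid[:d.shape[0],:d.shape[1]]
    P=np.stack([(u-cx)/f*d,(v-cy)/f*d,d],-1)
    return (P-V[:3,3])@V[:3,:3]
E
python3 - <<'E'
from h import *
for n in("top","side"):
    im,d,c=snap(n); cv2.imwrite(f"pics/{n}0.png",im[...,::-1]); np.savez(f"{n}0.npz",im=im,d=d)
    print(n,c[:3],ray(c,c[1],c[2]))
s=bot.get_obs(); print({k:np.round(v,3) for k,v in s.items()})
E
```

```text
pics
top (np.float64(432.20740734302575), 280.8037350273999, 207.74567094371216) (array([0.5000858 , 0.02659203, 1.21946567]), array([ 0.08640783,  0.01943836, -0.9960702 ]))
side (np.float64(449.16204558359436), 275.9800060410264, 210.53052032978894) (array([ 0.21445265, -0.89638094,  0.75044869]), array([ 0.34385942,  0.78605356, -0.513693  ]))
{'t': np.float64(0.1), 'q': array([-1.414,  0.478,  0.022,  1.556, -0.011,  1.109, -0.083]), 'joint_vel': array([ 0.   , -0.002, -0.   , -0.002, -0.001, -0.002, -0.001]), 'joint_torque': array([ 4.0000e-03, -5.9775e+01,  1.6140e+00, -2.8196e+01,  1.3000e-02,
        5.0000e-03,  0.0000e+00]), 'eef_pos': array([0.177, 0.651, 0.252]), 'tool_rot': array([-0.   ,  0.132,  0.991, -0.001]), 'contact_force': array([-0.078, -0.86 , -0.075]), 'torque': array([0.047, 0.06 , 0.   ]), 'grasp_force': np.float64(0.0), 'gripper_width': np.float64(0.998)}
```

View pics/top0.png

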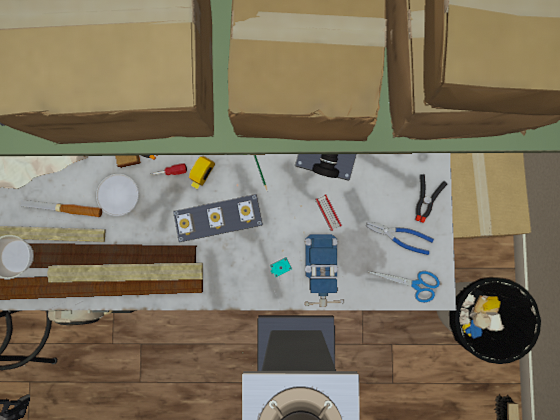

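View pics/side0.png

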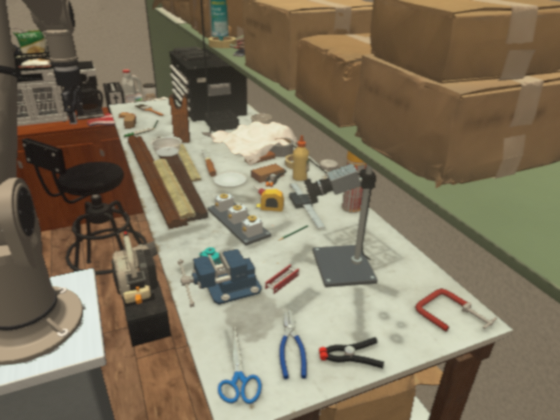

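The top view shows the fixture with candidate blocks at (184,223), (214,217) and (247,211). The turquoise decoy is at (281,267), the camera stand at (325,165) and a vise at (322,265). Next I'll measure plug heights and enlarge the crop.

```bash
python3 - <<'E'
from h import *
z=np.load("top0.npz"); im,d=z["im"],z["d"]; c0=bot.get_calibration("top")
c=(210/np.tan(np.radians(c0["fovy"])/2),c0["cx"],c0["cy"],np.array(c0["view"]))
P=cloud(c,d)
for u,v in((184,223),(214,217),(247,211),(281,267),(230,227),(325,165),(230,260)):
    print((u,v),P[v-1:v+2,u-1:u+2].reshape(-1,3).round(4).mean(0), np.median(P[v-2:v+3,u-2:u+3,2]))
# plate fit: dark pixels
hsv=cv2.cvtColor(im,cv2.COLOR_RGB2HSV)
hs=P[...,2]
reg=np.zeros(hs.shape,bool); reg[185:250,165:270]=1
m=(reg&(hs>0.006)&(hs<0.02)&(hsv[...,2]<130)).astype(np.uint8)
m2=(reg&(hs>0.006)).astype(np.uint8)
cs,_=cv2.findContours(m2,cv2.RETR_EXTERNAL,cv2.CHAIN_APPROX_NONE); k=max(cs,key=cv2.contourArea)
w=np.array([onz(c,a[0][0],a[0][1],0.012)[:2] for a in k],np.float32)
print(cv2.minAreaRect(w))
# high masks: brass heads
for (u,v) in((184,223),(214,217),(247,211)):
    q=P[v-14:v+15,u-14:u+15].reshape(-1,3); q=q[q[:,2]>0.045]; 
    print(len(q),q.mean(0).round(4),np.percentile(q[:,2],[10,50,90,98]).round(4))
crop=cv2.resize(im[190:245,165:275],(770,385),interpolation=cv2.INTER_CUBIC)
s=np.load("side0.npz")["im"]; crop2=cv2.resize(s[180:245,200:280],(474,385),interpolation=cv2.INTER_CUBIC)
crop=cv2.resize(crop,(326*1,163)); 
out=np.zeros((385,800,3),np.uint8); out[:163,:326]=crop; out[:,326:]=crop2
cv2.imwrite("pics/crop1.png",out[...,::-1])
E
```

```text
(184, 223) [0.56067778 0.31123333 0.05682222] 0.05752258992857806
(214, 217) [0.57646667 0.22958889 0.05933333] 0.05871934948266089
(247, 211) [0.59188889 0.1399     0.06482222] 0.06521109531210048
(281, 267) [0.4421     0.04923333 0.05464444] 0.05368380132120539
(230, 227) [0.55128889 0.19241111 0.01338889] 0.01265187427612253
(325, 165) [ 0.67947778 -0.05425556  0.25815556] 0.2582958098291213
(230, 260) [ 4.59144444e-01  1.93544444e-01 -2.22222222e-05] 0.0003909324291753289
((0.5778117775917053, 0.22909015417099), (0.0906665250658989, 0.24018631875514984), 11.377742767333984)
257 [0.5605 0.3092 0.0634] [0.0504 0.0541 0.0587 0.0618]
254 [0.5769 0.226  0.0685] [0.0508 0.0543 0.06   0.0631]
252 [0.5934 0.1443 0.0661] [0.0505 0.0543 0.0661 0.0682]
```

View pics/crop1.png

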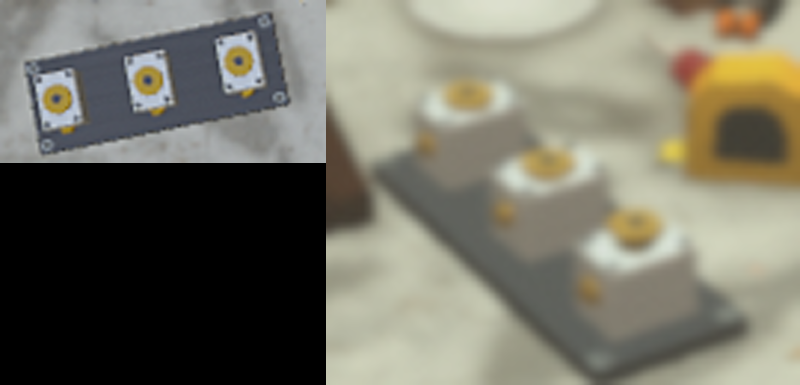

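The plug at (247,211) tops out at z≈0.065, against 0.057–0.059 for the other two. The crop agrees: its brass head stands clear of the top, so the proud block is the right-hand (−y) one. Next I'll refine its pose and locate the camera stand.

```bash
python3 - <<'E'
from h import *
def cal(n):
    c0=bot.get_calibration(n); return (210/np.tan(np.radians(c0["fovy"])/2),c0["cx"],c0["cy"],np.array(c0["view"]))
ct,cs=cal("top"),cal("side")
def load(n):
    z=np.load(n+"0.npz"); return z["im"],z["d"]
it,dt=load("top"); is_,ds=load("side"); Pt,Ps=cloud(ct,dt),cloud(cs,ds)
def brass(im):
    h=cv2.cvtColor(im,cv2.COLOR_RGB2HSV); return (h[...,0]>14)&(h[...,0]<32)&(h[...,1]>110)&(h[...,2]>90)
# plug tops, both views
for n,im,P,c,box in(("top",it,Pt,ct,(200,232,170,262)),("side",is_,Ps,cs,(180,245,200,280))):
    m=brass(im); b=np.zeros_like(m); b[box[0]:box[1],box[2]:box[3]]=1
    k,l,st,ce=cv2.connectedComponentsWithStats((m&b).astype(np.uint8))
    for i in range(1,k):
        if st[i,4]>15: print(n,ce[i].round(1),st[i,2:],onz(c,*ce[i],.057).round(4),onz(c,*ce[i],.064).round(4))
# stand base, plane z=.014
for n,im,P,c in(("top",it,Pt,ct),("side",is_,Ps,cs)):
    g=(P[...,2]>0.007)&(P[...,2]<0.022)&(P[...,0]>.55)&(P[...,0]<.95)&(P[...,1]<.06)&(P[...,1]>-.25)
    g&=cv2.cvtColor(im,cv2.COLOR_RGB2GRAY)<120
    k,l,st,ce=cv2.connectedComponentsWithStats(g.astype(np.uint8)); i=1+st[1:,4].argmax()
    v,u=np.where(l==i); w=np.array([onz(c,a,b,.014)[:2] for a,b in zip(u,v)],np.float32)
    print(n,"base",st[i],cv2.minAreaRect(w))
    g=(P[...,2]>0.004)&(P[...,2]<0.02)&(np.abs(P[...,0]-.578)<.1)&(np.abs(P[...,1]-.229)<.16)
# camera parts from side view cloud
q=Ps[(Ps[...,2]>.15)&(Ps[...,2]<.4)&(Ps[...,0]>.55)&(Ps[...,0]<1)&(np.abs(Ps[...,1]+.05)<.15)]
print(len(q),q.min(0),q.max(0))
cr=cv2.resize(is_[150:300,270:400],(520,600),interpolation=cv2.INTER_CUBIC); 
cv2.imwrite("pics/crop2.png",cr[...,::-1])
E
```

```text
top [245.1 210.2] [ 9  9 57] [0.5948 0.1459 0.057 ] [0.5942 0.1452 0.064 ]
top [214.8 217.1] [ 9  9 52] [0.5764 0.2277 0.057 ] [0.576  0.2265 0.064 ]
top [184.1 223.2] [ 9  9 58] [0.5603 0.311  0.057 ] [0.5599 0.3093 0.064 ]
side [269.7 199.1] [ 23  22 318] [0.6876 0.2362 0.057 ] [0.6828 0.2247 0.064 ]
side [223.5 195.9] [ 6  3 16] [0.559  0.3081 0.057 ] [0.5555 0.2959 0.064 ]
side [236.8 207.2] [ 7  4 17] [0.5754 0.2261 0.057 ] [0.5718 0.2148 0.064 ]
side [251.6 218. ] [ 8  5 24] [0.5958 0.1515 0.057 ] [0.5919 0.1409 0.064 ]
top base [334 154  22  26 384] ((0.7249759435653687, -0.12709543108940125), (0.05051174387335777, 0.07698482275009155), 74.53511047363281)
side base [ 313  246   64   41 1785] ((0.769302248954773, -0.09267967194318771), (0.16514286398887634, 0.1481853872537613), 75.03205108642578)
1788 [ 0.64963663 -0.19909355  0.15024753] [0.82366799 0.09945565 0.39999194]
```

View pics/crop2.png

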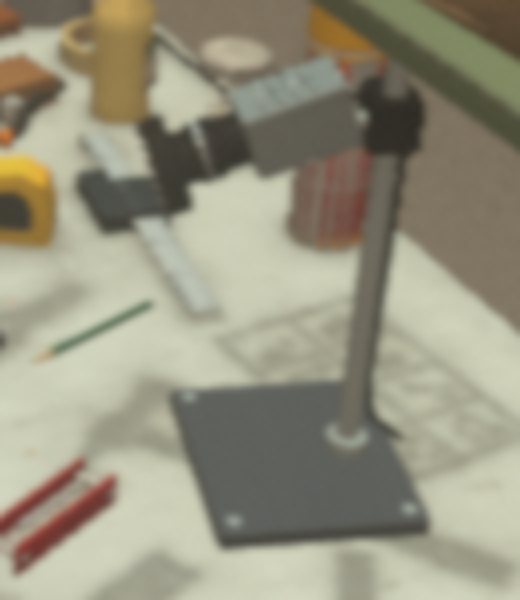

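```bash
python3 - <<'E'
from h import *
def cal(n):
    c0=bot.get_calibration(n); return (210/np.tan(np.radians(c0["fovy"])/2),c0["cx"],c0["cy"],np.array(c0["view"]))
ct,cs=cal("top"),cal("side")
it=np.load("top0.npz"); is_=np.load("side0.npz")
Pt,Ps=cloud(ct,it["d"]),cloud(cs,is_["d"]); is_=is_["im"]; it=it["im"]
g=cv2.cvtColor(is_,cv2.COLOR_RGB2GRAY)<125; b=np.zeros_like(g); b[240:290,305:385]=1
g=cv2.morphologyEx((g&b).astype(np.uint8),cv2.MORPH_CLOSE,np.ones((5,5)))
k,l,st,ce=cv2.connectedComponentsWithStats(g); i=1+st[1:,4].argmax()
cc=max(cv2.findContours((l==i).astype(np.uint8),0,1)[0],key=cv2.contourArea)
hull=cv2.convexHull(cc)[:,0]; print("hull4",cv2.approxPolyDP(hull,4,True)[:,0].tolist())
W0=np.array([onz(cs,*p,0.)[:2] for p in hull]); W1=np.array([onz(cs,*p,.014)[:2] for p in hull])
for a in(-.25,-.262,-.275):
    ex=np.array([np.cos(a),np.sin(a)]); ey=np.array([-ex[1],ex[0]])
    u=((W0@ex).min(),(W1@ex).max()); v=((W0@ey).min(),(W1@ey).max())
    cen=ex*sum(u)/2+ey*sum(v)/2
    print(a,"size",np.diff(u),np.diff(v),"cen",cen, "focus",cen-.205*ex)
# top view base
g=cv2.cvtColor(it,cv2.COLOR_RGB2GRAY)
m=(g<110); b=np.zeros_like(m); b[155:188,288:362]=1
m=(m&b).astype(np.uint8); h=cv2.convexHull(max(cv2.findContours(m,0,1)[0],key=cv2.contourArea))[:,0]
print("top hull",cv2.approxPolyDP(h,2,True)[:,0].tolist()); 
print([onz(ct,*p,.014)[:2].round(4).tolist() for p in cv2.approxPolyDP(h,2,True)[:,0]])
# camera head cloud direction, both views
for P in(Ps,Pt):
    q=P[(P[...,2]>.2)&(P[...,2]<.33)&(P[...,0]>.64)&(P[...,0]<.85)&(np.abs(P[...,1]+.06)<.09)]
    if len(q)>30:
        r=cv2.fitLine(q[:,:2].astype(np.float32),cv2.DIST_HUBER,0,.01,.01).ravel(); print(len(q),q.min(0).round(3),q.max(0).round(3),r,np.arctan2(r[1],r[0]))
cv2.imwrite("pics/crop3.png",cv2.resize(it[148:190,285:365],(800,420),interpolation=cv2.INTER_CUBIC)[...,::-1])
E
```

```text
hull4 [[363, 240], [376, 283], [325, 286], [312, 249]]
-0.25 size [0.15494443] [0.17733047] cen [ 0.78100659 -0.0782797 ] focus [ 0.58237955 -0.02756189]
-0.262 size [0.15408043] [0.17752065] cen [ 0.78057667 -0.07752243] focus [ 0.58257252 -0.0244248 ]
-0.275 size [0.15314464] [0.17769783] cen [ 0.78011943 -0.07668724] focus [ 0.58282226 -0.02102011]
top hull [[355, 155], [348, 180], [322, 175], [295, 165], [298, 155]]
[[0.7531, -0.1596], [0.682, -0.1388], [0.6966, -0.0661], [0.7256, 0.0097], [0.7542, 0.0011]]
1579 [ 0.65  -0.116  0.2  ] [ 0.824 -0.038  0.305] [ 0.97189784 -0.23540296  0.7126666  -0.08559102] -0.23763315
471 [ 0.652 -0.085  0.222] [ 0.705 -0.026  0.272] [ 0.67527807 -0.73756325  0.6768114  -0.05454473] -0.8294547
```

View pics/crop3.png

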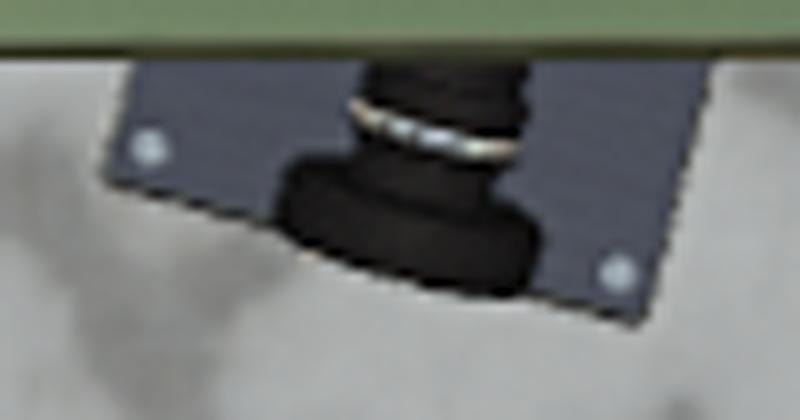

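The crop shows the base's −x corners at crop (105,183) and (642,325) and bolt heads at (150,148) and (618,273). The ring light sits centrally between them. The bolts appear in the side view too, so I'll use those.

```bash
python3 - <<'E'
from h import *
def cal(n):
    c0=bot.get_calibration(n); return (210/np.tan(np.radians(c0["fovy"])/2),c0["cx"],c0["cy"],np.array(c0["view"]))
ct,cs=cal("top"),cal("side")
T=lambda x,y:(285+(x+.5)/10-.5,148+(y+.5)/10-.5)
S=lambda x,y:(270+(x+.5)/4-.5,150+(y+.5)/4-.5)
def show(n,A):
    d=A[1]-A[0]; print(n,A.round(4).tolist(),"len",np.linalg.norm(d).round(4),"ang",np.degrees(np.arctan2(d[1],d[0])).round(2),"mid",((A[0]+A[1])/2).round(4))
for z in(0,.014): show(f"top corners {z}",np.array([onz(ct,*T(*p),z)[:2] for p in((642,325),(105,183))]))
show("top bolts",np.array([onz(ct,*T(*p),.016)[:2] for p in((618,273),(150,148))]))
B=np.array([onz(cs,*S(*p),.016)[:2] for p in((235,520),(190,398),(408,508))])
show("side bolts y",B[:2]); show("side bolts x",B[[0,2]]); show("diag",B[[1,2]])
E
```

```text
top corners 0 [[0.684, -0.1428], [0.7257, 0.0094]] len 0.1578 ang 74.65 mid [ 0.7048 -0.0667]
top corners 0.014 [[0.6818, -0.1409], [0.7232, 0.0096]] len 0.156 ang 74.65 mid [ 0.7025 -0.0656]
top bolts [[0.6963, -0.1341], [0.7327, -0.0031]] len 0.1359 ang 74.48 mid [ 0.7145 -0.0686]
side bolts y [[0.6967, -0.1354], [0.7313, -0.0072]] len 0.1327 ang 74.92 mid [ 0.714  -0.0713]
side bolts x [[0.6967, -0.1354], [0.8062, -0.1661]] len 0.1137 ang -15.71 mid [ 0.7515 -0.1508]
diag [[0.7313, -0.0072], [0.8062, -0.1661]] len 0.1757 ang -64.76 mid [ 0.7687 -0.0867]
```

servo_tool:
  motion:
    - [[0,0.65,-0.79,0,0.24],[0,0.65,-0.79,0,0.24],[0,0.65,-0.79,0,0.24],[0,0.65,-0.79,0,0.24],[0,0.65,-0.79,0,0.24],[0,0.65,-0.79,0,0.24],[0,0.65,-0.79,0,0.24],[0,0.65,-0.79,0,0.24],[0,0.65,-0.79,0,0.24],[0,0.65,-0.79,0,0.24],[0,0.65,-0.79,-0.2,0.24],[0,0.65,-0.79,-0.4,0.24],[0,0.65,-0.79,-0.6,0.24],[0,0.65,-0.79,-0.6,0.24],[0,0.65,-0.79,-0.6,0.24],[0,0.65,-0.79,-0.3,0.24],[0,0,0,0,0],[0,0,0,0,0]]
  newtons: 20

```text
t: 1.9
eef_pos: [0.5926, 0.1445, 0.1444]
tool_rot: [-0.001, -0.096, 0.995, -0.0]
contact_force: [0.8, 0.7, 0.8]
gripper_width: 0.006
grasp_force: 0.0
```

servo_tool:
  motion:
    - [[0,0.04,0.02,-0.5,0.05],[0,0,0,-0.5,0],[0,0,0,-0.3,0],[0,0,0,-0.05,0],[0,0,0,-0.03,0],[0,0,0,-0.03,0],[0,0,0,-0.03,0],[0,0,0,-0.03,0]]

```text
t: 2.7
eef_pos: [0.5946, 0.1468, 0.0871]
tool_rot: [0.0, -0.101, 0.995, 0.0]
contact_force: [-0.0, 0.7, 0.5]
gripper_width: -0.001
grasp_force: 0.0
```

servo_tool:
  motion:
    - [[0,0,0,-0.03,0],[0,0,0,-0.03,0],[0,0,0,-0.03,0]]

```text
t: 3.0
eef_pos: [0.5946, 0.1467, 0.0839]
tool_rot: [0.0, -0.101, 0.995, 0.0]
contact_force: [-2.9, -0.0, 7.5]
gripper_width: 0.001
grasp_force: 4.1
```

servo_tool:
  motion:
    - [[0,0,0,-0.03,0],[0,0,0,-0.03,0]]

```text
t: 3.2
eef_pos: [0.5946, 0.1468, 0.0816]
tool_rot: [0.0, -0.101, 0.995, 0.0]
contact_force: [-2.3, -0.4, 9.2]
gripper_width: 0.001
grasp_force: 4.1
```

servo_tool:
  motion:
    - [[0,0,0,-0.03,0],[0,0,0,-0.03,0]]

```text
t: 3.4
eef_pos: [0.5946, 0.1468, 0.0792]
tool_rot: [0.0, -0.101, 0.995, 0.0]
contact_force: [-3.5, -0.5, 8.2]
gripper_width: 0.003
grasp_force: 4.1
```

servo_tool:
  motion:
    - [[0,0,0,-0.02,0]]

```text
t: 3.5
eef_pos: [0.5946, 0.1467, 0.079]
tool_rot: [0.0, -0.101, 0.995, 0.0]
contact_force: [-6.0, -1.4, 19.4]
gripper_width: 0.003
grasp_force: 9.8
```

servo_tool:
  motion:
    - [[0,0,0,0,0],[0,0,0,0,0]]

```text
t: 3.7
eef_pos: [0.5946, 0.1468, 0.079]
tool_rot: [0.0, -0.101, 0.995, 0.0]
contact_force: [-5.2, -1.2, 13.0]
gripper_width: -0.003
grasp_force: 6.8
```

servo_tool:
  motion:
    - [[0,0,0,0.5,0],[0.3,0,0,0.75,0],[0.75,0,-0.02,0,0],[0.75,0,0,0,0],[0.75,0,0,0,0],[0.75,0,0,-0.4,0],[0.75,0,0,-0.6,0],[0.75,0,0,-0.6,0],[0.75,0,0,-0.4,0],[0.75,0,0,-0.2,0],[0.75,0,0,0,0]]

```text
t: 4.8
eef_pos: [0.5934, 0.1456, 0.0379]
tool_rot: [-0.001, -0.101, 0.995, -0.0]
contact_force: [-0.9, -0.3, -0.1]
gripper_width: 0.749
grasp_force: 0.0
```

servo_tool:
  motion:
    - [[0.2,0.02,0,0.05,0],[0,0,0,0,0],[0,0,0,0,0],[0,0,0,0,0],[0,0,0,0,0],[0,0,0,0,0]]
  newtons: 40

```text
t: 5.4
eef_pos: [0.5963, 0.1462, 0.0428]
tool_rot: [0.001, -0.101, 0.995, 0.0]
contact_force: [0.5, -0.1, 6.9]
gripper_width: 0.411
grasp_force: 41.7
```

servo_tool:
  motion:
    - [[0,0,0,0.15,0],[0,0,0,0.4,0],[0,0,0,0.6,0],[0,0,0,0.4,0],[0,0,0,0,0]]

```text
t: 5.9
eef_pos: [0.5967, 0.1463, 0.1064]
tool_rot: [0.002, -0.101, 0.995, 0.001]
contact_force: [0.4, 0.1, -1.6]
gripper_width: 0.416
grasp_force: 41.3
```

```bash
python3 - <<'E'
from h import *
o=np.zeros((420,560,3),np.uint8)
a,d,c=snap("side"); b,d2,c2=snap("top")
np.savez("l.npz",a=a,d=d,b=b,d2=d2)
out=np.hstack([cv2.resize(a[150:270,190:310],(400,400),interpolation=2),cv2.resize(b[180:280,200:300],(400,400),interpolation=2)])
cv2.imwrite("pics/lift.png",out[...,::-1]); print(bot.get_obs()["eef_pos"],bot.get_obs()["contact_force"])
E
```

```text
[0.59490996 0.14592841 0.1035732 ] [ 0.14600756 -0.08138362 -3.03463092]
```

View pics/lift.png

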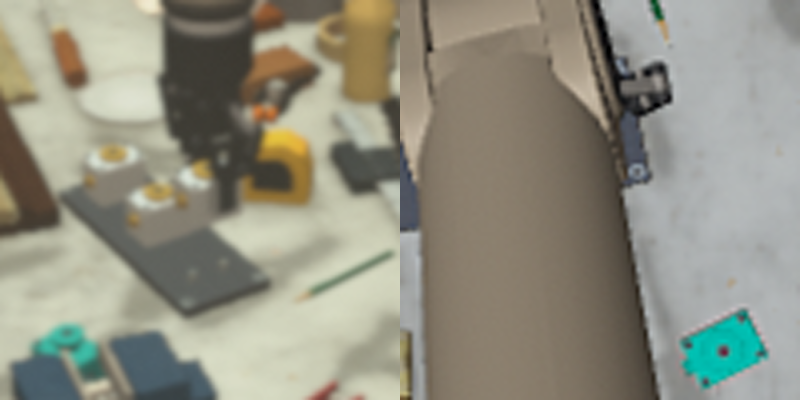

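Block lifted, with its plug flat on top. The view at crop (200,180) shows the bare dowels and two untouched blocks. The tool can only yaw, so I'll tip the block by leaning it over the plate's 12 mm front edge. With the edge 35 mm from the block's lower corner, the tilt is asin(12/35) = 0.35 rad. Then I'll regrip.

servo_tool:
  motion:
    - [[0,-0.45,-0.09,0,0],[0,-0.5,-0.1,0,0],[0,-0.4,-0.08,0,0],[0,0,0,-0.4,0],[0,0,0,-0.4,0],[0,0,0,-0.2,0],[0,0,0,0,0],[0,0,0,0,0]]

```text
t: 6.8
eef_pos: [0.541, 0.135, 0.0631]
tool_rot: [-0.0, -0.101, 0.995, -0.0]
contact_force: [-0.4, 0.5, -1.0]
gripper_width: 0.415
grasp_force: 41.3
```

servo_tool:
  motion:
    - [[0,0,0,-0.2,0],[0,0,0,-0.2,0],[0,0,0,-0.05,0],[0,0,0,-0.03,0],[0,0,0,0,0]]
  newtons: 20

```text
t: 7.3
eef_pos: [0.541, 0.135, 0.044]
tool_rot: [-0.0, -0.101, 0.995, -0.0]
contact_force: [-0.0, -0.8, -2.8]
gripper_width: 0.417
grasp_force: 41.3
```

servo_tool:
  motion:
    - [[0,0,0,-0.04,0],[0,-0.04,-0.008,-0.03,0],[0,-0.04,-0.008,-0.03,0]]
  newtons: 20

```text
t: 7.6
eef_pos: [0.5411, 0.1351, 0.0426]
tool_rot: [0.003, -0.101, 0.995, 0.001]
contact_force: [0.5, -0.7, 21.0]
gripper_width: 0.415
grasp_force: 43.9
```

servo_tool:
  motion:
    - [[0.42,-0.04,-0.008,-0.02,0],[0.42,-0.04,-0.008,-0.02,0]]
  newtons: 20

```text
t: 7.8
eef_pos: [0.5408, 0.1351, 0.0424]
tool_rot: [0.006, -0.1, 0.995, 0.001]
contact_force: [4.5, -0.4, 21.5]
gripper_width: 0.413
grasp_force: 44.0
```

servo_tool:
  motion:
    - [[0.46,0,0,0,0],[0.46,0,0,0,0]]

```text
t: 8.0
eef_pos: [0.5349, 0.1339, 0.039]
tool_rot: [0.0, -0.101, 0.995, 0.0]
contact_force: [0.8, 1.1, -1.0]
gripper_width: 0.462
grasp_force: 0.0
```

```bash
python3 - <<'E'
from h import *
a,d,c=snap("side"); np.savez("t1.npz",a=a,d=d)
cv2.imwrite("pics/tip1.png",cv2.resize(a[180:260,210:310],(800,600),interpolation=2)[...,::-1]); print(proj(c,(.541,.135,.03)))
E
```

```text
[235.84170069 232.42965502]
```

View pics/tip1.png

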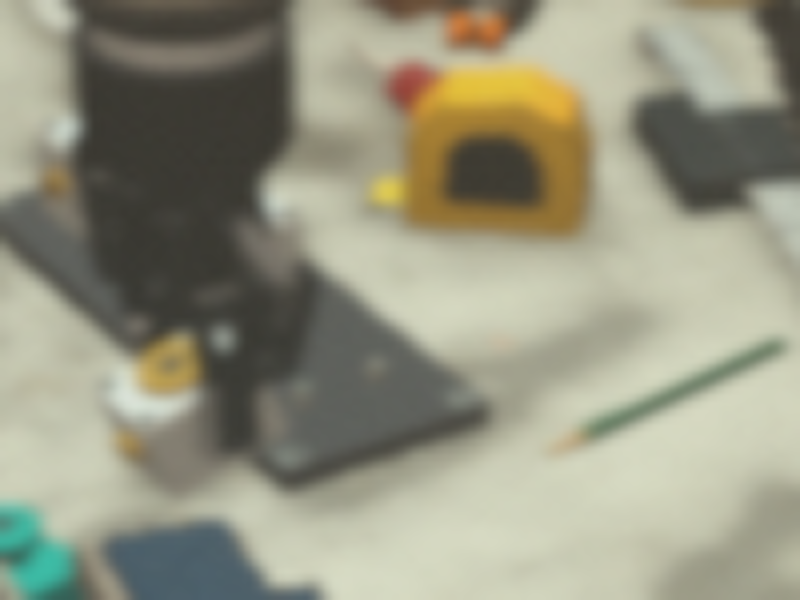

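The block has tipped back over the plate edge: plug head at crop (170,365) leaning towards the robot, underside bridging the edge near (275,430). I'll regrip it there.

servo_tool:
  motion:
    - [[0.2,0,0,0,0],[0,0,0,0,0],[0,0,0,0,0],[0,0,0,0,0],[0,0,0,0,0]]
  newtons: 60

```text
t: 8.55
eef_pos: [0.5344, 0.1338, 0.0385]
tool_rot: [-0.0, -0.101, 0.995, -0.0]
contact_force: [-1.8, -0.8, 5.5]
gripper_width: 0.412
grasp_force: 59.2
```

servo_tool:
  motion:
    - [[0,0,0,0.2,0],[0,0,0,0.6,0],[0,0,0,1,0],[0,0,0,1,0],[0,0,0,1,0],[0,0,0,0.5,0],[0,0,0,0,0],[0,0,0,0,0]]

```text
t: 9.35
eef_pos: [0.5341, 0.1337, 0.2099]
tool_rot: [-0.0, -0.101, 0.995, -0.0]
contact_force: [-0.7, -0.6, -2.2]
gripper_width: 0.41
grasp_force: 60.1
```

servo_tool:
  motion:
    - [[0,0,-0.4,0,-0.4],[0,0,-0.7,0,-0.7],[0,0,-0.8,0,-0.8],[0,0,-0.8,0,-0.8],[0,0.1,-0.7,-0.1,-0.7],[0,0.2,-0.4,-0.1,-0.4],[0,0.08,-0.16,0,-0.1],[0,0,0,0,0],[0,0,0,0,0],[0,0,0,0,0]]

```text
t: 10.35
eef_pos: [0.5498, -0.023, 0.2024]
tool_rot: [-0.0, 0.131, 0.991, 0.0]
contact_force: [-0.4, -0.5, -1.2]
gripper_width: 0.411
grasp_force: 60.1
```

```bash
python3 - <<'E'
from h import *
a,d,c=snap("side"); b,d2,c2=snap("top"); np.savez("f1.npz",a=a,d=d,b=b,d2=d2)
print(bot.get_obs()["eef_pos"],bot.get_obs()["tool_rot"],proj(c,(.5723,-.031,.2)),proj(c,(.5495,-.0248,.2)))
u,v=proj(c,(.5723,-.031,.2)).astype(int)
cv2.imwrite("pics/f1.png",cv2.resize(a[v-50:v+50,u-60:u+74],(800,597),interpolation=2)[...,::-1]); print(u-60,v-50)
E
```

```text
[ 0.54980869 -0.02333758  0.20254798] [-5.08680971e-05  1.31511001e-01  9.91314682e-01  2.33725146e-04] [268.20972572 206.77474085] [258.48171369 207.29407807]
208 156
```

View pics/f1.png

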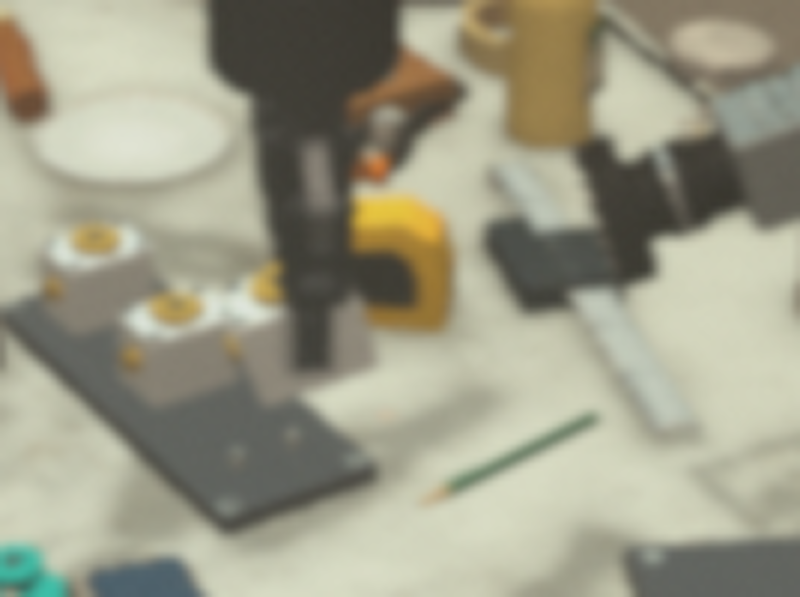

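The block is in hand and tipped back, bottom edge running from crop (265,402) to (375,367) with the window side up towards the lens. I'll measure its −y face by casting its edge pixels onto the known face plane.

```bash
cat > meas.py <<'E'
from h import *
import sys
f=np.load(sys.argv[1]); a,d=f["a"],f["d"]; o=bot.get_obs(); F=np.array([.5723,-.0310,.2]); yaw=-.268
_,_,c=None,None,None
c0=bot.get_calibration("side"); c=(210/np.tan(np.radians(c0["fovy"])/2),c0["cx"],c0["cy"],np.array(c0["view"]))
q=o["tool_rot"]; th=2*np.arctan2(q[2],q[1])-np.pi/2
ty=np.array([np.cos(th),np.sin(th),0]); tx=np.array([ty[1],-ty[0],0]); print("tool y ang",np.degrees(th))
p0=o["eef_pos"]-.018*ty
P=cloud(c,d); r=P-p0
m=(np.abs(r@ty)<.012)&(np.abs(r@tx)<.05)&(np.abs(r[...,2])<.05)
h=cv2.cvtColor(a,cv2.COLOR_RGB2HSV); val=h[...,2]
v,u=np.where(m); print(len(u),u.min(),u.max(),v.min(),v.max(), "plane off mm", 1e3*np.median((r@ty)[m&(val>110)]))
m=(m&(val>100)&(h[...,1]<70)).astype(np.uint8); 
def onp(u,v):
    oo,dd=ray(c,u,v); p=oo+dd*((p0-oo)@ty)/(dd@ty); return np.array([(p-p0)@tx,p[2]-p0[2]])*1e3
# sub-pixel edges: gradient peaks along scan lines over gray
g=cv2.cvtColor(a,cv2.COLOR_RGB2GRAY).astype(float)
print("zoom"); np.set_printoptions(linewidth=220)
print(g[190:226,246:274].astype(int))
for p in((252.5,222),(270,216.5)): print(p,onp(*p))
E
python3 meas.py f1.npz
```

```text
tool y ang 74.8861675822402
281 246 270 194 223 plane off mm -1.1177026430314474
zoom
[[190 190 187 ... 193 192 193]
 [190 190 189 ... 191 190 190]
 [191 190 190 ... 187 186 185]
 ...
 [ 98  99  97 ... 203 202 203]
 [ 97  98  98 ... 197 197 196]
 [ 98  98  98 ... 191 191 190]]
(252.5, 222) [-16.18156306 -32.9984719 ]
(270, 216.5) [ 26.18975455 -20.2386056 ]
```

```bash
sed -i '/^print("zoom")/,$d' meas.py; cat >> meas.py <<'E'
def peak(s,sign):
    gr=np.diff(s)*sign; i=gr[1:-1].argmax()+1; a0,b0,c0=gr[i-1:i+2]; dn=a0-2*b0+c0
    return i+.5+(0 if dn==0 else .5*(a0-c0)/dn), gr[i]
gb=a.astype(float).sum(2)/3
# edges predicted from a block tilted .35
def edge(kind,rng,win,colwise):
    out=[]
    for k in rng:
        lo,hi=win(k); s=gb[lo:hi,k] if colwise else gb[k,lo:hi]
        x,st=max((peak(s,sg) for sg in(1,-1)),key=lambda t:t[1])
        out.append(((k,lo+x) if colwise else (lo+x,k))+(st,))
    return out
U0,V0=252.5,222.; U1,V1=270.,216.5
if len(sys.argv)>2: U0,V0,U1,V1=map(float,sys.argv[2:6])
B=edge("b",range(int(U0)+1,int(U1)),lambda k:(int(V0+(V1-V0)*(k-U0)/(U1-U0))-5,int(V0+(V1-V0)*(k-U0)/(U1-U0))+7),True)
R=edge("r",range(int(V1)-11,int(V1)-1),lambda k:(int(U1)-7,int(U1)+5),False)
L=edge("l",range(int(V0)-10,int(V0)-1),lambda k:(int(U0)-9,int(U0)+4),False)
for n,E in(("bottom",B),("right",R),("left",L)):
    W=np.array([onp(x,y) for x,y,_ in E]); 
    print(n,[(round(float(x),1),round(float(y),1),int(s)) for x,y,s in E])
    ln=cv2.fitLine(W.astype(np.float32),cv2.DIST_HUBER,0,.01,.01).ravel(); print("  line",ln, "ang",np.arctan(ln[1]/ln[0]))
E
python3 meas.py f1.npz
```

```text
tool y ang 74.8861675822402
281 246 270 194 223 plane off mm -1.1177026430314474
bottom [(253.0, 223.4, 14), (254.0, 223.1, 13), (255.0, 222.8, 13), (256.0, 222.5, 13), (257.0, 222.8, 16), (258.0, 223.2, 22), (259.0, 223.6, 29), (260.0, 223.9, 29), (261.0, 220.2, 27), (262.0, 219.9, 27), (263.0, 219.5, 30), (264.0, 219.4, 30), (265.0, 219.0, 25), (266.0, 218.6, 28), (267.0, 218.4, 28), (268.0, 218.0, 24), (269.0, 217.7, 25)]
  line [  0.9343442    0.35637203   7.0719028  -29.26232   ] ang 0.3643821
right [(268.4, 205.0, 15), (268.6, 206.0, 20), (268.6, 207.0, 18), (268.7, 208.0, 12), (277.0, 209.0, 12), (240.0, 210.0, 12), (258.3, 211.0, 12), (269.8, 212.0, 11), (270.1, 213.0, 13), (270.4, 214.0, 17)]
  line [ 0.9995759  -0.02912128  7.411038    0.8181927 ] ang -0.029125398
left [(245.8, 212.0, 6), (252.3, 213.0, 4), (263.0, 214.0, 4), (248.2, 215.0, 7), (248.6, 216.0, 10), (249.1, 217.0, 8), (249.4, 218.0, 9), (249.8, 219.0, 10), (250.0, 220.0, 10)]
  line [  0.99180603   0.12775269 -15.708667   -15.325101  ] ang 0.12810278
```

```bash
cat > fit.py <<'E'
import numpy as np, cv2
def solve(onp,B,R,L,p0,tx,ty,F):
    f=lambda E:cv2.fitLine(np.array([onp(*e) for e in E],np.float32),cv2.DIST_HUBER,0,.01,.01).ravel()
    b,r,l=f(B),f(R),f(L); X=lambda m,n:m[2:]+m[:2]*np.linalg.solve(np.c_[m[:2],-n[:2]],n[2:]-m[2:])[0]
    cr,cl=X(b,r),X(b,l); print("tilt bottom",np.arctan(b[1]/b[0]),"right",np.arctan(-r[0]/r[1]),"left",np.arctan(-l[0]/l[1]),"corners",cr,cl,"length",np.linalg.norm(cr-cl))
    t=np.arctan(b[1]/b[0])
    for w,c,s in(("right",cr,-25),("left",cl,25),("mean",(cr+cl)/2,0)):
        cen=c+s*np.array([np.cos(t),np.sin(t)]); win=cen+25*np.array([np.cos(t),np.sin(t)])+21*np.array([-np.sin(t),np.cos(t)])
        W=p0+tx*win[0]/1e3+ty*.018+np.array([0,0,win[1]/1e3]); print(w,"window rel TCP",win,"world",W,"to go mm",(F-W)*1e3)
E
cat >> meas.py <<'E'
from fit import solve
B=[(e[0],e[1]) for e in B if not 256<e[0]<261]
R=[(268.4,205),(268.6,206),(268.6,207),(268.7,208),(269.8,212),(270.1,213),(270.4,214)]
L=[(248.2,215),(248.6,216),(249.1,217),(249.4,218),(249.8,219),(250,220)]
solve(onp,B,R,L,p0,tx,ty,F)
E
python3 meas.py f1.npz | tail -4
```

```text
tilt bottom 0.35258767 right 0.2024115 left 0.28737578 corners [ 28.481012 -21.232376] [-18.471544 -38.509212] length 50.030304
right window rel TCP [21.229136  -1.5242481] world [ 0.5703035  -0.02887282  0.20102374] to go mm [ 1.99650123 -2.12718386 -1.02373628]
left window rel TCP [21.200693  -1.5347118] world [ 0.57027604 -0.0288654   0.20101327] to go mm [ 2.02395978 -2.13459986 -1.01327264]
mean window rel TCP [21.214914 -1.52948 ] world [ 0.57028977 -0.02886911  0.2010185 ] to go mm [ 2.0102305  -2.13089186 -1.01850446]
```

```bash
python3 - <<'E'
from h import *
def cal(n):
    c0=bot.get_calibration(n); return (210/np.tan(np.radians(c0["fovy"])/2),c0["cx"],c0["cy"],np.array(c0["view"]))
ct,cs=cal("top"),cal("side")
T=lambda x,y:(285+(x+.5)/10-.5,148+(y+.5)/10-.5)
A=[onz(ct,*T(*p),.2343)[:2] for p in((277,225),(530,292))]; print(A,np.linalg.norm(A[0]-A[1]),(A[0]+A[1])/2)
yaw=-.267; ex=np.array([np.cos(yaw),np.sin(yaw),0]); ey=np.array([-ex[1],ex[0],0]); ax=np.cos(.35)*ex+np.array([0,0,np.sin(.35)]); az=np.cross(ax,ey)
F=np.array([.5723,-.031,.2]); C=F+.1*ax
ims=np.load("side0.npz")["im"],np.load("top0.npz")["im"]
outs=[]
for c,im,(r0,r1,k0,k1) in((cs,ims[0],(165,225,280,340)),(ct,ims[1],(148,198,300,350))):
    s=600//(r1-r0)*2//3; big=cv2.resize(im[r0:r1,k0:k1],None,fx=s,fy=s,interpolation=cv2.INTER_CUBIC)
    t=np.linspace(0,2*np.pi,60)
    pts=np.array([proj(c,C+.031*(np.cos(a)*ey+np.sin(a)*az)) for a in t]); pts=((pts-[k0,r0]+.5)*s-.5).round().astype(np.int32)
    cv2.polylines(big,[pts],True,(255,0,0),1); outs.append(cv2.resize(big,(400,400)))
    print(proj(c,C))
cv2.imwrite("pics/ring.png",np.hstack(outs)[...,::-1])
E
```

```text
[array([ 0.67234534, -0.0268358 ]), array([ 0.65642487, -0.08472803])] 0.06004141659783716 [ 0.66438511 -0.05578192]
[307.13293536 192.44103257]
[324.8921614  174.03178373]
```

View pics/ring.png

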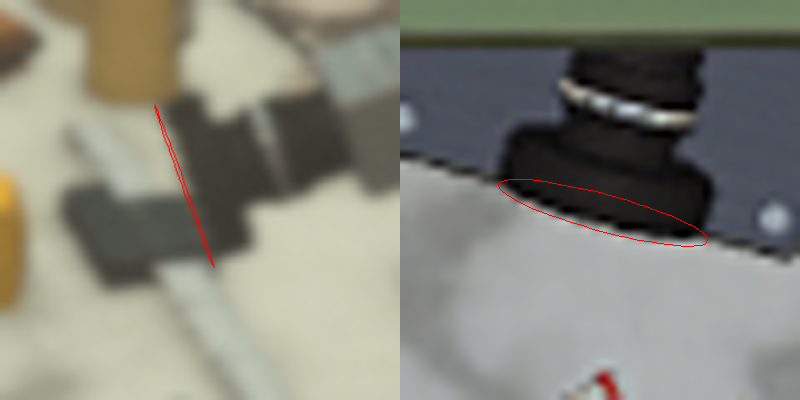

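The red circles mark the predicted ring face. It lies about 1 px in front of the real ring in both views, so the focus is about 1.5 mm further along +x. Face length comes out at 50.03 mm and tilt at 0.353 rad, so the measurement holds. A small correction follows.

servo_tool:
  motion:
    - [[0,0.07,-0.05,-0.01,-0.03],[0,0,0,0,0],[0,0,0,0,0],[0,0,0,0,0],[0,0,0,0,0]]

```text
t: 10.95
eef_pos: [0.5526, -0.0266, 0.2021]
tool_rot: [-0.0, 0.134, 0.991, 0.0]
contact_force: [-0.1, 0.2, -2.8]
gripper_width: 0.414
grasp_force: 60.1
```

```bash
python3 - <<'E'
from h import *
a,d,c=snap("side"); np.savez("f2.npz",a=a,d=d)
o=bot.get_obs(); print(o["eef_pos"],o["contact_force"],o["t"])
E
sed -i 's/.5723,-.0310/.5736,-.0313/' meas.py; sed -i '/^R=\[/,/^L=\[/d' meas.py
sed -i 's/^solve/R=[(e[0],e[1]) for e in R if abs(e[0]-270)<2.5];L=[(e[0],e[1]) for e in L if abs(e[0]-250)<2.5]\nsolve/' meas.py
python3 meas.py f2.npz 253.5 222 271 217
```

```text
[ 0.55261535 -0.02656528  0.20210135] [ 0.30886626 -0.63754093 -1.25067829] 11.0
tool y ang 74.55363327392963
287 247 272 192 224 plane off mm -1.5557182935356877
bottom [(254.0, 224.1, 12), (255.0, 223.9, 12), (256.0, 223.6, 14), (257.0, 223.4, 14), (258.0, 223.5, 14), (259.0, 218.6, 21), (260.0, 224.4, 26), (261.0, 218.6, 26), (262.0, 221.1, 28), (263.0, 220.5, 29), (264.0, 220.1, 29), (265.0, 219.9, 29), (266.0, 219.7, 29), (267.0, 219.5, 28), (268.0, 219.3, 26), (269.0, 218.8, 26), (270.0, 218.5, 26)]
  line [  0.935647     0.35293725   4.2520113  -29.973413  ] ang 0.3607085
right [(267.1, 206.0, 16), (266.6, 207.0, 14), (264.9, 208.0, 16), (264.6, 209.0, 18), (264.0, 210.0, 17), (263.1, 211.0, 17), (264.5, 212.0, 18), (264.5, 213.0, 18), (271.7, 214.0, 17), (271.8, 215.0, 18)]
  line [ 0.70440954 -0.70979375 15.771087   -3.0349743 ] ang -0.7892054
left [(246.8, 212.0, 8), (246.6, 213.0, 4), (249.1, 214.0, 3), (249.4, 215.0, 8), (249.8, 216.0, 11), (249.9, 217.0, 11), (250.4, 218.0, 11), (250.7, 219.0, 12), (251.1, 220.0, 11)]
  line [  0.40106478  -0.9160497  -26.93458    -14.355791  ] ang -1.1581174
tilt bottom 0.34670344 right 0.11449463 left 0.2565318 corners [ 27.66222  -21.555239] [-19.726727 -38.676727] length 50.387077
right window rel TCP [20.526436 -1.804781] world [ 0.57240037 -0.03203221  0.20029657] to go mm [ 1.19962995  0.73220857 -0.29657094]
left window rel TCP [20.162388 -1.936306] world [ 0.57204947 -0.03193525  0.20016505] to go mm [ 1.55052861  0.6352494  -0.16504584]
mean window rel TCP [20.344412  -1.8705425] world [ 0.57222492 -0.03198373  0.20023081] to go mm [ 1.37507928  0.68372899 -0.23080932]
```

servo_tool:
  motion:
    - [[0,0.015,0.02,0,0],[0,0,0,0,0],[0,0,0,0,0],[0,0,0,0,0],[0,0,0,0,0],[0,0,0,0,0]]

```text
t: 11.6
eef_pos: [0.5533, -0.0258, 0.2021]
tool_rot: [-0.0, 0.134, 0.991, 0.0]
contact_force: [0.1, -0.5, -0.8]
gripper_width: 0.414
grasp_force: 60.1
```

```bash
python3 - <<'E'
from station import bot
o=bot.get_obs(); print(o["eef_pos"],o["joint_vel"].round(3),o["grasp_force"]); print(bot.hand_in())
E
```

```text
[ 0.55325068 -0.02579636  0.20210712] [-0.001 -0.     0.002 -0.001  0.002 -0.001 -0.001] 60.10142854764126
the job is handed in; nothing more can be done
None
```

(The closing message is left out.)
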